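Bed a fume filter's access cover on its new seal

TASK

The vapour filter on the bench has a new cartridge and a new foam seal: slide its access cover fully shut over the filter, turn the quarter-turn fastener on the cover until the slot in its wing lines up with the index ribs beside it, so that its key fits the slot in the frame, then press the cover all the way down on the seal. The fresh seal must be kept compressed for a while before the fastener can be locked, so finish while still holding the cover pressed down, and leave the things lying around where they are.

Things in the scene. Friction and masses are not known exactly. Their poses are not given: they have to be found in the camera images.
- filter_unit: Fixed off-white vapour filter unit, 180 (x) x 360 (y) mm. Origin: centre of its underside, on the bench. Its deck (the frame) is 80 mm above; filter opening 116 x 100 mm centred at y = +40 mm, foam seal round it. Guide channels along y at x = -86..-72 and 72..86 mm and the end stop at y = +170 mm rise 18.5 mm above the deck. The cover closes towards +y, the end with the round 50 mm spigot.
- key_slot (a point): Middle of the key slot, at the height of the deck: a hole 9 mm wide (x) and 22 mm long (y) in a small steel plate on the frame, at x = 0, y = +125 mm, z = 80 mm of the unit, axes as the unit's. With the cover shut, the fastener's axis stands over this point.
- cover_slide (a joint): How far the cover is slid open along the guides, m: 0 = fully shut (stop), up to 0.150. Closing moves it along the unit's +y. Stays where it is left; about 1.5 N of friction.
- cover_panel: Flat aluminium cover, 156 (x) x 190 (y) x 3 mm. Origin: centre of its underside; axes as the unit's. Springs carry it 92 mm above the unit's origin; it presses straight down 8 mm to a stop at 84 mm, seated (net push 4 N at first, 12 N at the end), and rises when let go. It passes 4 mm only when shut (within 3 mm) and with the fastener in line (within 0.25 rad): else the key lands on the frame.
- thumb_ridges (a point): Middle of four low ridges across the cover, at its x = 0, y = -68 mm, on its upper face; they are 3.5 mm high, 60 mm long (x) and fill 27 mm along y. The cover may be pushed or pressed here.
- fastener (a joint): Angle of the quarter-turn fastener, rad: 0 = in line (its wing and slot along the unit's y, in line with the index ribs on the cover and with the key slot), positive = anticlockwise seen from above; turns from -1.65 to 1.65 against about 0.04 N m of friction, stays where it is left, no stop or click at 0.
- fastener_grip (a point): Grip point on the fastener's axis (cover's x = 0, y = +55 mm), 18 mm above the cover's upper face. The black wing is 12 mm wide (x), 40 mm long (y), its top 10 mm above this point, a slot along its crest, on a disc 34 mm across, 5 mm high. The axes turn with the fastener: y is along the wing. On the cover, in front of and behind it along the cover's y, lies a raised index rib 12 mm long.
- old_cartridge: Bystander: the used filter cartridge, card frame with black pleats, 112 x 96 x 30 mm, loose on the bench. Origin: centre of its underside.
- tape_roll: Bystander: roll of tape lying flat, 73 mm across, 19 mm high, loose. Origin: centre of its underside.
- scalpel: Bystander: sheathed scalpel lying flat, 136 mm long, loose. Origin: centre of its underside.

How it is judged:
On the way:
1. the cover is slid fully shut over the filter (value of joint cover_slide below 0.004 m), for 0.2 s.
At the end, for the whole second after the job is handed in: The cover is shut (within 4 mm), its fastener in line (within 0.3 rad), and the robot is still on the cover or its fastener with at least 3 N, holding it at rest pressed down on the seal (within 1.8 mm of its lowest position); it is sprung and nothing else holds it down (value of joint cover_slide below 0.004 m and value of joint fastener between -0.3 and 0.3 rad and z of cover_panel in the frame of filter_unit below 0.0858 m and contact force between any of the fingers, the arm and cover_panel above 3 N and linear speed of cover_panel below 0.02 m/s); the arm keeps its last pose, push and grip.
It fails at once if the used cartridge is moved more than 2 cm (distance of old_cartridge from where it was at the start of the episode above 0.02 m).
It fails at once if the tape roll is moved more than 2 cm (distance of tape_roll from where it was at the start of the episode above 0.02 m).
It fails at once if the scalpel is moved more than 2 cm (distance of scalpel from where it was at the start of the episode above 0.02 m).
It also fails if it takes over 32 s, if anything falls off the work surface, if the arm or the gripper's body presses on something with over 40 N, if the wrist force passes 120 N, or if a joint passes its speed limit or range.

ROBOT

A 6-joint arm with a two-finger parallel gripper is mounted at the origin on a cart in front of the work surface, level with it; the furniture and walls round the work are solid. World frame = base frame: x ahead of the robot, y to its left, z up, the work surface at z = 0. Lengths are in m, angles in rad, forces in N, time in s.
With the tool pointing down it reaches from about 0.275 to 0.875 m from the base axis. Payload 12.5 kg.
Tool frame: the origin (TCP) lies at the very end of the fingers, on their centre line; the grasp point (between the pads) lies 19 mm behind it; z points along the fingers, y is the line along which they close (so a half turn about z gives the same grasp; the last joint's range is limited). The gripper opens to 85 mm and grips with 20 to 120 N. Pads are 22 mm wide; open, the fingers measure 114 mm over their backs; the gripper's body (76 mm by 85 mm) begins 54 mm behind the grasp point. The pads swing forward as they close: fully open they stand 13 mm farther back than shut.
Start: joints at [-1.351, 0.351, 1.652, -0, 1.139, -0.085], TCP at [0.165, -0.525, 0.231] pointing down, gripper open.
Joint ranges: [-2.75, 2.75], [-0.79, 2.1], [0.01, 2.65], [-1.57, 4.71], [0.07, 3.14], [-2.87, 2.87]. Speed limits (rad/s): [2.22, 2.22, 2.79, 3.14, 3.14, 3.14].

INTERFACE

Orientations are given as [roll, pitch, yaw] about the fixed x, y, z axes, in that order (R = Rz(yaw) Ry(pitch) Rx(roll)).
In Python, from rig import status, optics, manip gives the robot as it stands.
- The arm moves only by the tool move_arm, never from a script. Its argument "increments" is a list of rows, each an object of numbers: "tx", "ty", "tz": the shift along the tool's x, y, z each as a share of 200 mm, from -1 to 1; "rx", "ry", "rz": the turn, a rotation vector about the tool's x, y, z each as a share of pi rad, from -1 to 1. A call has 1 to 10 rows; each row is the pose to reach, as a shift and turn from the pose commanded when the call began, along the tool's axes at that moment, turning the shorter way round; what a row does not reach only later rows make up. A row lasts 1/12 s, in which the tool goes at most 41.7 mm and 7.16 degrees, less where a joint would pass 70% of its speed; a pose out of reach is approached as far as the arm can. A call with a number of a shift or a turn outside -1 to 1 is refused whole. A call with a gripper value outside its range is refused whole. "claw" is the finger opening in mm, from 0 to 85.4, set as the call begins (left out, the last holds). The fingers move at their own pace and stop on an object; "grip_force" is the grip in N (left out, the last holds). Time passes only in rows, so rows that repeat a pose let the fingers close. It gives the time, the measured TCP pose, the force, the opening and the grip force at its end, in the units of the state.
- status.observe(): the state, without advancing time (a new reading comes with each control period).
- optics.read_camera(name): name is "scene" or "top" or "wrist"; returns the picture (480x640x3 uint8, red, green, blue); there is no depth.
- optics.camera_model(name): a dict with "fx", "fy", "cx", "cy" (pixels), "R" (3x3) and "t" (3): a world point X has camera coordinates R X + t; the wrist camera has in their place "hand_eye" (4x4, takes a point from camera to tool coordinates, whose origin is the TCP and whose axes are the flange's). Camera axes: x right, y down, z forward; pixel columns grow to the right and rows downward; lengths in m; the calibration is good to about 2 mm. A picture is of the moment at which its call begins: read the wrist's pose just before it. camera_model takes no time and is no camera call.
- manip.job_done(): hands the job in; it is judged then, once.
The state is a dict: "time_s": time; "qpos": joint angles; "joint_vel": joint speeds; "effort": joint torques, N m; "eef_pos": TCP position; "tcp_rot": TCP orientation; "contact_force": force on the tool from outside, world axes, zero at the start; "ft_torque": the same for the moment, N m; "finger_gap": finger opening in m; "gripper_force": force on a finger pad.
Only numpy, scipy, OpenCV 4.12 (cv2) and the standard library are available. Lean on these libraries where they do the work, as an engineer would, in place of code of your own. Each camera call takes 0.05 s, during which the arm holds its last target. There are 200 camera calls.

## Working session

There is one attempt and no reset: what is moved stays moved. The work goes in short steps, Python scripts to look and compute and a tool call to move; the robot and the scene stay as the last step left them, time stands still between calls to the robot, and variables do not carry over. Pictures are saved under pics/ and viewed, at most 10 in all, crops included, and the job is handed in when it is done.

Besides the shell and the picture viewer there is one more tool, called after ">>>" as a command line: name --argument value ..., lists and objects as JSON in quotes. move_arm: Moves the arm, as the interface text tells. Its arguments: {"type":"object","properties":{"increments":{"type":"array"},"claw":{"type":"number"},"grip_force":{"type":"number"}},"required":["increments"]}

```bash
mkdir -p pics
python3 - <<'E'
from rig import status, optics
import cv2,numpy as np
s=status.observe();print(s)
for n in("scene","top"):
    cv2.imwrite(f"pics/{n}0.png",optics.read_camera(n)[:,:,::-1]);m=optics.camera_model(n);print(n,m)
print(optics.camera_model("wrist"))
E
```

```text
{'time_s': 0.0, 'qpos': array([-1.35061097e+00,  3.51265973e-01,  1.65243870e+00,  2.33172352e-05,
        1.13907668e+00, -8.46020335e-02]), 'joint_vel': array([-0.00099039,  0.00021013, -0.0014193 ,  0.00045392, -0.00173935,
       -0.00146029]), 'effort': array([ 3.87123901e-04, -5.06101263e+01, -2.91402805e+01, -1.76267918e-05,
        4.52712877e-03,  1.17744108e-05]), 'eef_pos': array([ 0.16500564, -0.52431678,  0.23073658]), 'tcp_rot': array([-3.14041000e+00, -1.21536332e-04,  3.04777544e-01]), 'contact_force': array([-0.06895901, -0.06591462, -0.454126  ]), 'ft_torque': array([ 0.07075024, -0.01761294, -0.027857  ]), 'gripper_force': 0.0, 'finger_gap': 0.08549068655941847}
scene {'fx': 607.7612251000446, 'fy': 607.7612251000446, 'cx': 317.89067817046885, 'cy': 239.56289738478688, 'R': array([[ 0.73567104, -0.67705234, -0.01970413],
       [-0.4191925 , -0.4322503 , -0.79839672],
       [ 0.53203925,  0.59561717, -0.60180929]]), 't': array([-0.49769477,  0.22017599,  1.21749595])}
top {'fx': 526.5019201990817, 'fy': 526.5019201990817, 'cx': 325.01780293511285, 'cy': 240.95878150069188, 'R': array([[-0.07422707, -0.9972376 ,  0.00273934],
       [-0.97641932,  0.07211857, -0.20348026],
       [ 0.20272061, -0.01777849, -0.97907522]]), 't': array([-0.14889518,  0.53107508,  0.84801232])}
{'fx': 386.62522763539414, 'fy': 386.62522763539414, 'cx': 332.0722487796331, 'cy': 239.4363998629371, 'hand_eye': array([[ 6.04274853e-04, -9.62904448e-01, -2.69841914e-01,
         6.85257847e-02],
       [ 9.99999811e-01,  5.50812161e-04,  2.73846484e-04,
        -9.10428121e-04],
       [-1.15055790e-04, -2.69842029e-01,  9.62904599e-01,
        -1.42927102e-01],
       [ 0.00000000e+00,  0.00000000e+00,  0.00000000e+00,
         1.00000000e+00]])}
```

View pics/scene0.png

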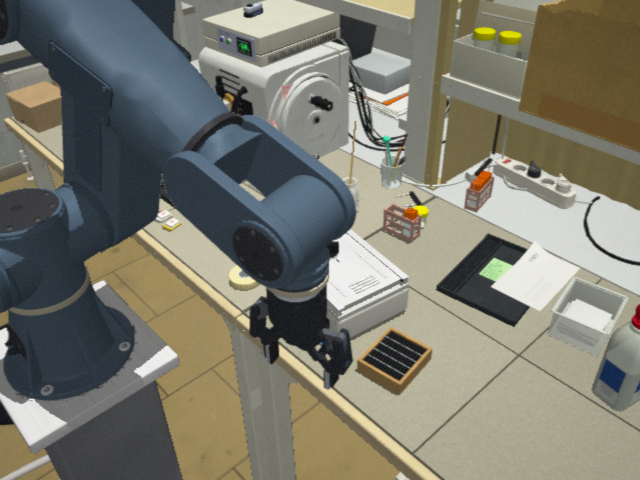

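View pics/top0.png

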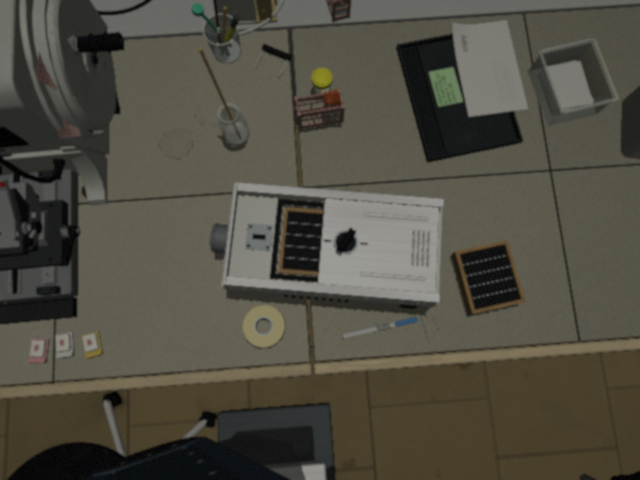

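The top view shows the unit with its spigot to the left (world +y), the key plate at (260,237), the fastener at (346,240) turned off line, the index ribs at (327,241)/(364,243) and the ridges at (422,248). The tape and scalpel lie below the unit, and the cartridge is to its right.

```bash
cat > h.py <<'E'
import numpy as np,cv2
from scipy.spatial.transform import Rotation as Ro
from rig import status,optics
def ray(name,uv,z,pose=None):
    m=optics.camera_model(name); d=np.array([(uv[0]-m['cx'])/m['fx'],(uv[1]-m['cy'])/m['fy'],1])
    if name=="wrist":
        p,r=pose; R=Ro.from_euler('xyz',r).as_matrix(); H=m['hand_eye']
        o=R@H[:3,3]+p; d=R@H[:3,:3]@d
    else: o=-m['R'].T@m['t']; d=m['R'].T@d
    return o+d*(z-o[2])/d[2]
E
python3 - <<'E'
from h import *
for n,uv,z in[("plate",(260,237),.081),("ribL",(327,241),.096),("ribR",(364,243),.096),("ridges",(422,248),.097),("fast",(346,240),.118),("c1",(237,186),.0985),("c2",(443,200),.0985),("c3",(440,302),.0985),("c4",(224,287),.0985)]: print(n,ray("top",uv,z).round(4))
im=cv2.imread("pics/top0.png")[175:315,210:450]
cv2.imwrite("pics/topc.png",cv2.resize(im,None,fx=3.3,fy=3.3,interpolation=cv2.INTER_CUBIC))
E
```

```text
plate [ 0.5279 -0.0798  0.081 ]
ribL [ 0.5098 -0.1902  0.096 ]
ribR [ 0.502  -0.2503  0.096 ]
ridges [ 0.4866 -0.3437  0.097 ]
fast [ 0.5046 -0.2201  0.118 ]
c1 [ 0.6136 -0.0477  0.0985]
c2 [ 0.5643 -0.3872  0.0985]
c3 [ 0.3971 -0.3622  0.0985]
c4 [ 0.4464 -0.0202  0.0985]
```

View pics/topc.png

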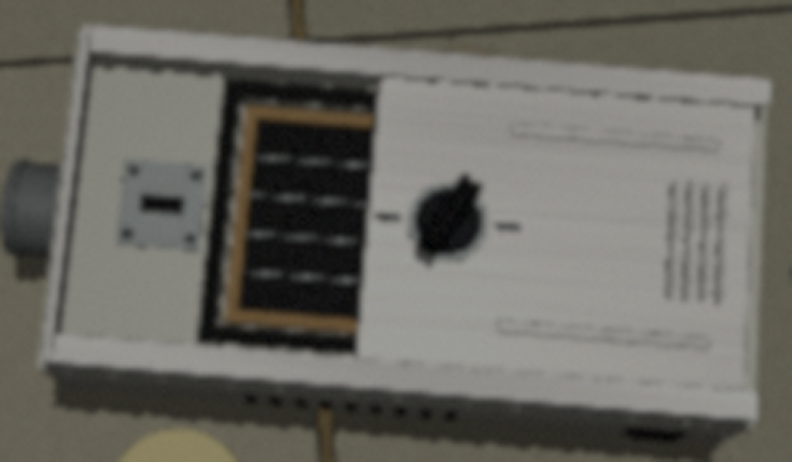

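The enlarged crop shows the fastener wing about 65° anticlockwise of the rib line, with the cover about 143 mm open and the unit yaw about -0.146. I'm moving to a hover above the fastener. Per call that is tool shift (416, -188) mm and a yaw of +128° (rz -0.71).

>>> move_arm --increments '[{"tx": 1, "ty": -0.45, "rz": -0.4}, {"tx": 1, "ty": -0.45, "rz": -0.4}, {"tx": 1, "ty": -0.45, "rz": -0.4}, {"tx": 1, "ty": -0.45, "rz": -0.4}, {"tx": 1, "ty": -0.45, "rz": -0.4}, {"tx": 1, "ty": -0.45, "rz": -0.4}, {"tx": 1, "ty": -0.45, "rz": -0.4}, {"tx": 1, "ty": -0.45, "rz": -0.4}, {"tx": 1, "ty": -0.45, "rz": -0.4}, {"tx": 1, "ty": -0.45, "rz": -0.4}]' --claw 50

```text
invalid input at $.increments[0]: expected keys tx, ty, tz, rx, ry, rz
```

>>> move_arm --increments '[{"tx": 1, "ty": -0.45, "tz": 0, "rx": 0, "ry": 0, "rz": -0.4}, {"tx": 1, "ty": -0.45, "tz": 0, "rx": 0, "ry": 0, "rz": -0.4}, {"tx": 1, "ty": -0.45, "tz": 0, "rx": 0, "ry": 0, "rz": -0.4}, {"tx": 1, "ty": -0.45, "tz": 0, "rx": 0, "ry": 0, "rz": -0.4}, {"tx": 1, "ty": -0.45, "tz": 0, "rx": 0, "ry": 0, "rz": -0.4}, {"tx": 1, "ty": -0.45, "tz": 0, "rx": 0, "ry": 0, "rz": -0.4}, {"tx": 1, "ty": -0.45, "tz": 0, "rx": 0, "ry": 0, "rz": -0.4}, {"tx": 1, "ty": -0.45, "tz": 0, "rx": 0, "ry": 0, "rz": -0.4}, {"tx": 1, "ty": -0.45, "tz": 0, "rx": 0, "ry": 0, "rz": -0.4}, {"tx": 1, "ty": -0.45, "tz": 0, "rx": 0, "ry": 0, "rz": -0.4}]' --claw 50

```text
time_s: 0.93
eef_pos: [0.3289, -0.3785, 0.231]
tcp_rot: [-3.141, -0.0, 1.561]
contact_force: [-0.1, -0.6, -0.7]
finger_gap: 0.0498
gripper_force: 0.0
```

>>> move_arm --increments '[{"tx": 0.8, "ty": 0.88, "tz": 0, "rx": 0, "ry": 0, "rz": -0.31}, {"tx": 0.8, "ty": 0.88, "tz": 0, "rx": 0, "ry": 0, "rz": -0.31}, {"tx": 0.8, "ty": 0.88, "tz": 0, "rx": 0, "ry": 0, "rz": -0.31}, {"tx": 0.8, "ty": 0.88, "tz": 0, "rx": 0, "ry": 0, "rz": -0.31}, {"tx": 0.8, "ty": 0.88, "tz": 0, "rx": 0, "ry": 0, "rz": -0.31}, {"tx": 0.8, "ty": 0.88, "tz": 0, "rx": 0, "ry": 0, "rz": -0.31}, {"tx": 0.8, "ty": 0.88, "tz": 0, "rx": 0, "ry": 0, "rz": -0.31}, {"tx": 0.8, "ty": 0.88, "tz": 0, "rx": 0, "ry": 0, "rz": -0.31}, {"tx": 0.8, "ty": 0.88, "tz": 0, "rx": 0, "ry": 0, "rz": -0.31}, {"tx": 0.8, "ty": 0.88, "tz": 0, "rx": 0, "ry": 0, "rz": -0.31}]'

```text
time_s: 1.77
eef_pos: [0.5072, -0.2215, 0.231]
tcp_rot: [-3.142, -0.001, 2.525]
contact_force: [-0.2, 0.4, 0.6]
finger_gap: 0.0501
gripper_force: 0.0
```

Run:
```python
from h import *
s=status.observe();print(s['eef_pos'],s['tcp_rot'],s['qpos'][5])
np.save("p1.npy",np.r_[s['eef_pos'],s['tcp_rot']])
cv2.imwrite("pics/w1.png",optics.read_camera("wrist")[:,:,::-1])
```

```text
[ 0.50723062 -0.22152213  0.23104267] [-3.14151723e+00 -5.47613155e-04  2.52549318e+00] -1.4505620325310273
```

View pics/w1.png

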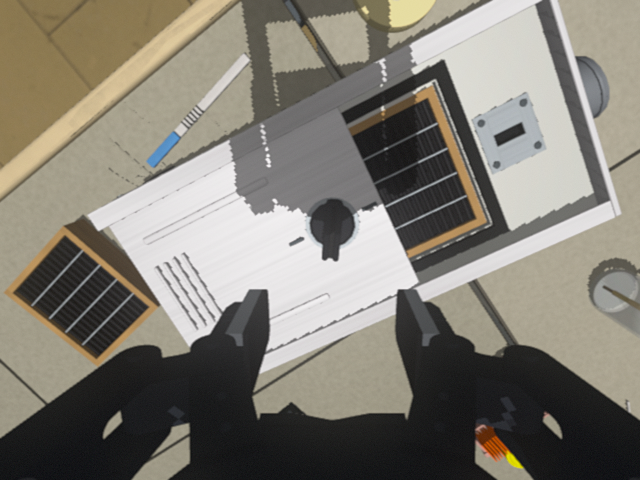

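The wrist view shows the disc centre at (333,222), the wing nearly vertical in the picture and so along tool x as intended, the ribs at (296,242) and (370,206), and the key slot at (510,132).

Run:
```python
from h import *
p=np.load("p1.npy");P=(p[:3],p[3:])
r=lambda uv,z:ray("wrist",uv,z,P)
for n,uv,z in[("disc",(333,222),.098),("rib1",(296,242),.096),("rib2",(370,206),.096),("slot",(510,132),.081)]:print(n,r(uv,z).round(4))
im=cv2.imread("pics/w1.png");g=cv2.cvtColor(im,cv2.COLOR_BGR2GRAY)
m=np.zeros_like(g);m[185:275,290:385]=(g[185:275,290:385]<45)*255
n,l,st,c=cv2.connectedComponentsWithStats(m);print(st[1:],c[1:])
i=1+st[1:,4].argmax()
for row in range(190,270,4):
  x=np.where(l[row]==i)[0]
  if len(x):print(row,x.min(),x.max())
cv2.imwrite("pics/w1c.png",cv2.resize(im[180:280,270:400],None,fx=6,fy=6,interpolation=cv2.INTER_CUBIC))
```

```text
disc [ 0.504  -0.2175  0.098 ]
rib1 [ 0.5009 -0.2492  0.096 ]
rib2 [ 0.5102 -0.1889  0.096 ]
slot [ 0.5268 -0.0754  0.081 ]
[[376 185   9   6  35]
 [380 194   1   1   1]
 [382 197   3   5   5]
 [326 200  20  12  78]
 [329 205   1   1   1]
 [338 208   1   1   1]
 [347 209   2   4   4]
 [326 210   1   1   1]
 [342 211   1   1   1]
 [332 212   1   1   1]
 [332 216   1   1   1]] [[379.88571429 186.6       ]
 [380.         194.        ]
 [382.6        199.        ]
 [335.28205128 203.73076923]
 [329.         205.        ]
 [338.         208.        ]
 [347.5        210.5       ]
 [326.         210.        ]
 [342.         211.        ]
 [332.         212.        ]
 [332.         216.        ]]
202 328 340
206 332 342
210 335 335
```

View pics/w1c.png

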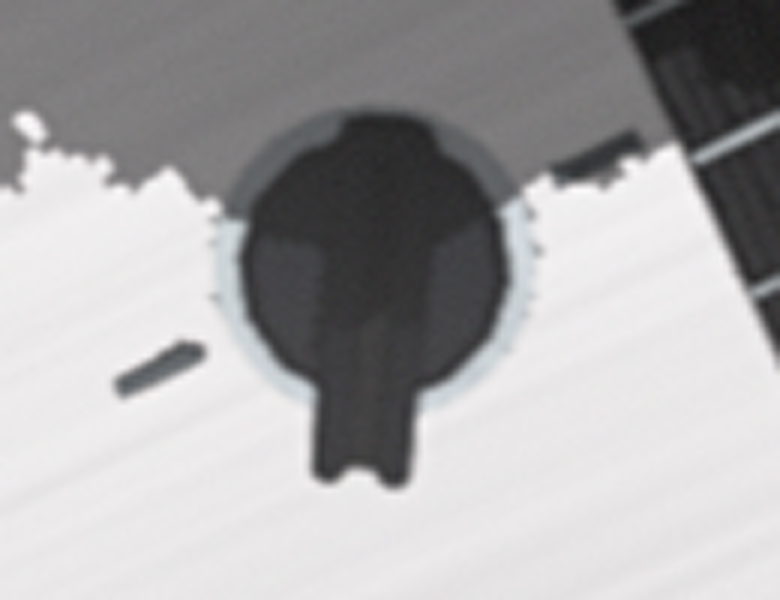

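The crop shows wing ends at about (330,259) and (334.7,201), so the wing is a few degrees off tool x.

Run:
```python
from h import *
p=np.load("p1.npy");P=(p[:3],p[3:])
r=lambda uv,z:ray("wrist",uv,z,P)
a=r((330.3,258.5),.122);b=r((334.5,201),.122);R1=r((296.7,241.3),.096);R2=r((369.5,206.2),.096)
d=r((332.5,223.7),.100);s=r((510,132),.081)
print(a,b,(a+b)/2,np.linalg.norm(a-b),d,(R1+R2)/2)
an=lambda v:np.degrees(np.arctan2(v[1],v[0]))
print("wing",an(a-b),an(b-a),"ribs",an(R2-R1),"open",np.linalg.norm((s-(R1+R2)/2)[:2]),an(s-d),"toolyaw",np.degrees(p[5]))
```

```text
[ 0.51933239 -0.23069783  0.122     ] [ 0.48841987 -0.20539173  0.122     ] [ 0.50387613 -0.21804478  0.122     ] 0.039949750552294855 [ 0.50442343 -0.21830124  0.1       ] [ 0.50542155 -0.21887556  0.096     ]
wing -39.30498717154297 140.69501282845704 ribs 81.0814211569007 open 0.14504140344632419 81.11464948337604 toolyaw 144.7001003453802
```

>>> move_arm --increments '[{"tx": 0.022, "ty": 0.005, "tz": 0.2, "rx": 0, "ry": 0, "rz": 0.022}, {"tx": 0.022, "ty": 0.005, "tz": 0.4, "rx": 0, "ry": 0, "rz": 0.022}, {"tx": 0.022, "ty": 0.005, "tz": 0.55, "rx": 0, "ry": 0, "rz": 0.022}, {"tx": 0.022, "ty": 0.005, "tz": 0.6, "rx": 0, "ry": 0, "rz": 0.022}, {"tx": 0.022, "ty": 0.005, "tz": 0.635, "rx": 0, "ry": 0, "rz": 0.022}, {"tx": 0.022, "ty": 0.005, "tz": 0.635, "rx": 0, "ry": 0, "rz": 0.022}, {"tx": 0.022, "ty": 0.005, "tz": 0.635, "rx": 0, "ry": 0, "rz": 0.022}]'

```text
time_s: 2.4
eef_pos: [0.5051, -0.2188, 0.1057]
tcp_rot: [3.141, 0.002, 2.459]
contact_force: [0.2, -0.4, 0.5]
finger_gap: 0.0498
gripper_force: 0.0
```

>>> move_arm --increments '[{"tx": 0, "ty": 0, "tz": 0, "rx": 0, "ry": 0, "rz": 0}, {"tx": 0, "ty": 0, "tz": 0, "rx": 0, "ry": 0, "rz": 0}, {"tx": 0, "ty": 0, "tz": 0, "rx": 0, "ry": 0, "rz": 0}, {"tx": 0, "ty": 0, "tz": 0, "rx": 0, "ry": 0, "rz": 0}, {"tx": 0, "ty": 0, "tz": 0, "rx": 0, "ry": 0, "rz": 0}, {"tx": 0, "ty": 0, "tz": 0, "rx": 0, "ry": 0, "rz": 0}, {"tx": 0, "ty": 0, "tz": 0, "rx": 0, "ry": 0, "rz": 0}, {"tx": 0, "ty": 0, "tz": 0, "rx": 0, "ry": 0, "rz": 0}]' --claw 0 --grip_force 30

```text
time_s: 3.07
eef_pos: [0.5046, -0.2184, 0.1046]
tcp_rot: [3.141, 0.001, 2.46]
contact_force: [-0.0, -1.6, 4.4]
finger_gap: 0.011
gripper_force: 35.5
```

>>> move_arm --increments '[{"tx": 0.02, "ty": 0.034, "tz": 0, "rx": 0, "ry": 0, "rz": 0}, {"tx": 0.06, "ty": 0.102, "tz": 0, "rx": 0, "ry": 0, "rz": 0}, {"tx": 0.1, "ty": 0.17, "tz": 0, "rx": 0, "ry": 0, "rz": 0}, {"tx": 0.14, "ty": 0.239, "tz": 0, "rx": 0, "ry": 0, "rz": 0}, {"tx": 0.18, "ty": 0.307, "tz": 0, "rx": 0, "ry": 0, "rz": 0}, {"tx": 0.22, "ty": 0.375, "tz": 0, "rx": 0, "ry": 0, "rz": 0}, {"tx": 0.26, "ty": 0.443, "tz": 0, "rx": 0, "ry": 0, "rz": 0}, {"tx": 0.3, "ty": 0.511, "tz": 0, "rx": 0, "ry": 0, "rz": 0}, {"tx": 0.34, "ty": 0.58, "tz": 0, "rx": 0, "ry": 0, "rz": 0}, {"tx": 0.34, "ty": 0.58, "tz": 0, "rx": 0, "ry": 0, "rz": 0}]'

```text
time_s: 3.9
eef_pos: [0.526, -0.083, 0.1047]
tcp_rot: [3.14, 0.002, 2.461]
contact_force: [4.0, 0.5, 4.0]
finger_gap: 0.011
gripper_force: 35.6
```

>>> move_arm --increments '[{"tx": 0.005, "ty": 0.0086, "tz": 0, "rx": 0, "ry": 0, "rz": 0}, {"tx": 0.01, "ty": 0.0172, "tz": 0, "rx": 0, "ry": 0, "rz": 0}, {"tx": 0.015, "ty": 0.0258, "tz": 0, "rx": 0, "ry": 0, "rz": 0}, {"tx": 0.02, "ty": 0.0344, "tz": 0, "rx": 0, "ry": 0, "rz": 0}, {"tx": 0.02, "ty": 0.0344, "tz": 0, "rx": 0, "ry": 0, "rz": 0}, {"tx": 0.02, "ty": 0.0344, "tz": 0, "rx": 0, "ry": 0, "rz": 0}]'

```text
time_s: 4.4
eef_pos: [0.5268, -0.0776, 0.1046]
tcp_rot: [3.14, 0.002, 2.459]
contact_force: [5.4, -0.4, 3.8]
finger_gap: 0.0109
gripper_force: 35.5
```

>>> move_arm --increments '[{"tx": 0.005, "ty": 0.0086, "tz": 0, "rx": 0, "ry": 0, "rz": 0}, {"tx": 0.01, "ty": 0.0172, "tz": 0, "rx": 0, "ry": 0, "rz": 0}, {"tx": 0.01, "ty": 0.0172, "tz": 0, "rx": 0, "ry": 0, "rz": 0}, {"tx": 0.01, "ty": 0.0172, "tz": 0, "rx": 0, "ry": 0, "rz": 0}, {"tx": 0.01, "ty": 0.0172, "tz": 0, "rx": 0, "ry": 0, "rz": 0}]'

```text
time_s: 4.82
eef_pos: [0.527, -0.0763, 0.1047]
tcp_rot: [-3.139, 0.004, 2.46]
contact_force: [1.5, -19.8, 4.1]
finger_gap: 0.0112
gripper_force: 35.5
```

The cover is against the stop (-20 N). I'm easing off slightly and turning 59.6° clockwise.

>>> move_arm --increments '[{"tx": -0.003, "ty": -0.005, "tz": 0, "rx": 0, "ry": 0, "rz": 0.03}, {"tx": -0.003, "ty": -0.005, "tz": 0, "rx": 0, "ry": 0, "rz": 0.065}, {"tx": -0.003, "ty": -0.005, "tz": 0, "rx": 0, "ry": 0, "rz": 0.1}, {"tx": -0.003, "ty": -0.005, "tz": 0, "rx": 0, "ry": 0, "rz": 0.135}, {"tx": -0.003, "ty": -0.005, "tz": 0, "rx": 0, "ry": 0, "rz": 0.17}, {"tx": -0.003, "ty": -0.005, "tz": 0, "rx": 0, "ry": 0, "rz": 0.205}, {"tx": -0.003, "ty": -0.005, "tz": 0, "rx": 0, "ry": 0, "rz": 0.24}, {"tx": -0.003, "ty": -0.005, "tz": 0, "rx": 0, "ry": 0, "rz": 0.275}, {"tx": -0.003, "ty": -0.005, "tz": 0, "rx": 0, "ry": 0, "rz": 0.31}, {"tx": -0.003, "ty": -0.005, "tz": 0, "rx": 0, "ry": 0, "rz": 0.331}]'

```text
time_s: 5.65
eef_pos: [0.5277, -0.0762, 0.1049]
tcp_rot: [3.138, 0.002, 1.413]
contact_force: [7.2, -8.9, 2.7]
finger_gap: 0.0109
gripper_force: 35.5
```

>>> move_arm --increments '[{"tx": 0, "ty": 0, "tz": 0, "rx": 0, "ry": 0, "rz": 0}, {"tx": 0, "ty": 0, "tz": 0, "rx": 0, "ry": 0, "rz": 0}]'

```text
time_s: 5.82
eef_pos: [0.5277, -0.0762, 0.1049]
tcp_rot: [3.138, 0.002, 1.419]
contact_force: [5.7, -9.0, 3.2]
finger_gap: 0.0109
gripper_force: 35.5
```

Run:
```python
from h import *
s=status.observe();print(s['eef_pos'],s['tcp_rot'],s['contact_force'],s['ft_torque'])
np.save("p2.npy",np.r_[s['eef_pos'],s['tcp_rot']])
a=optics.read_camera("wrist")[:,:,::-1];b=optics.read_camera("top")[175:315,210:450,::-1]
cv2.imwrite("pics/w2.png",np.vstack([cv2.resize(a,(400,300)),cv2.resize(b,(400,233))]))
```

```text
[ 0.52774629 -0.07621917  0.10493274] [3.13766457e+00 1.71369638e-03 1.41880911e+00] [ 5.70367084 -9.03456143  3.15052182] [-1.65824581 -0.96406044 -0.0246848 ]
```

View pics/w2.png

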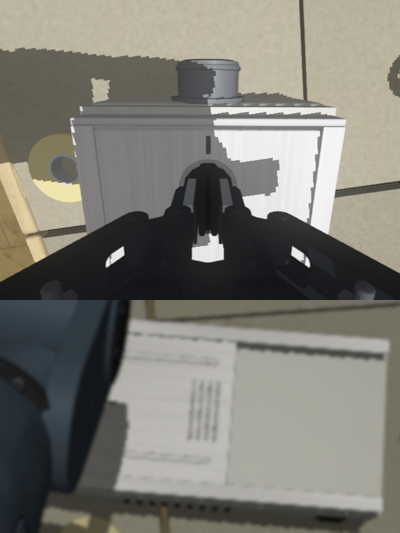

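The wrist view shows the wing in line with the rib, which is straight ahead of it, and the cover is shut. Pressing down now.

>>> move_arm --increments '[{"tx": 0, "ty": 0, "tz": 0.01, "rx": 0, "ry": 0, "rz": 0}, {"tx": 0, "ty": 0, "tz": 0.02, "rx": 0, "ry": 0, "rz": 0}, {"tx": 0, "ty": 0, "tz": 0.03, "rx": 0, "ry": 0, "rz": 0}, {"tx": 0, "ty": 0, "tz": 0.04, "rx": 0, "ry": 0, "rz": 0}, {"tx": 0, "ty": 0, "tz": 0.045, "rx": 0, "ry": 0, "rz": 0}, {"tx": 0, "ty": 0, "tz": 0.045, "rx": 0, "ry": 0, "rz": 0}, {"tx": 0, "ty": 0, "tz": 0.045, "rx": 0, "ry": 0, "rz": 0}]' --grip_force 60

```text
time_s: 6.5
eef_pos: [0.5279, -0.0762, 0.0971]
tcp_rot: [3.137, 0.002, 1.419]
contact_force: [0.1, -8.5, 19.1]
finger_gap: 0.0103
gripper_force: 66.9
```

>>> move_arm --increments '[{"tx": 0, "ty": 0, "tz": 0.008, "rx": 0, "ry": 0, "rz": 0}, {"tx": 0, "ty": 0, "tz": 0.012, "rx": 0, "ry": 0, "rz": 0}, {"tx": 0, "ty": 0, "tz": 0.012, "rx": 0, "ry": 0, "rz": 0}, {"tx": 0, "ty": 0, "tz": 0.012, "rx": 0, "ry": 0, "rz": 0}, {"tx": 0, "ty": 0, "tz": 0.012, "rx": 0, "ry": 0, "rz": 0}]'

```text
time_s: 6.92
eef_pos: [0.5282, -0.0763, 0.0966]
tcp_rot: [3.136, 0.002, 1.419]
contact_force: [-8.8, -6.6, 44.0]
finger_gap: 0.0108
gripper_force: 70.2
```

Run:
```python
from h import *
s=status.observe();print(s['eef_pos'],s['tcp_rot'],s['contact_force'])
a=optics.read_camera("wrist")[:,:,::-1];cv2.imwrite("pics/w3.png",cv2.resize(a[140:420,130:530],(800,560)))
```

```text
[ 0.5281684  -0.0762605   0.09662012] [3.13627573e+00 1.87558864e-03 1.41943741e+00] [-8.82551352 -6.6268723  43.95247804]
```

View pics/w3.png

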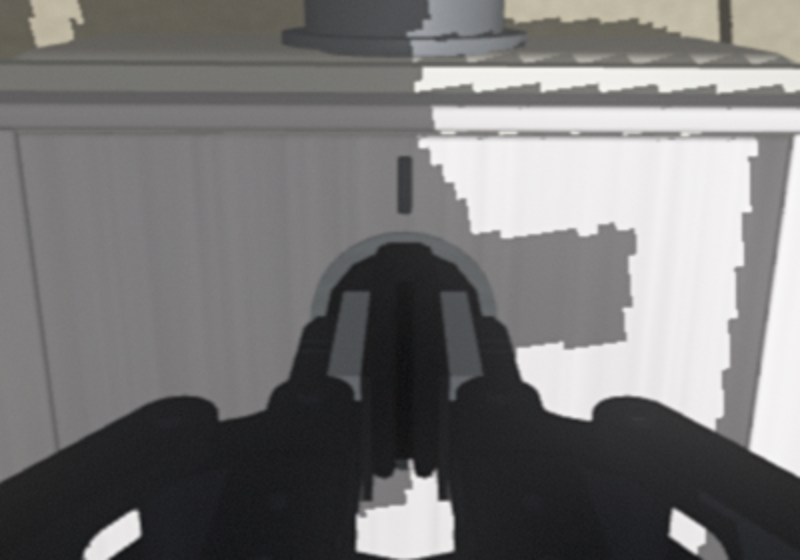

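The cover stopped at 8.3 mm travel with a steep force rise, and the wing slot lines up with the rib at crop (405,185). As a quick check that the cover moved with the fingers rather than slipping, I'm comparing the rib's position in the pictures before and after pressing.

Run:
```python
from h import *
w2=cv2.imread("pics/w2.png")[:300].copy()
s=status.observe();P=(s['eef_pos'],s['tcp_rot'])
now=optics.read_camera("wrist")[:,:,::-1];n=cv2.resize(now,(400,300))
def f(a):
    g=255-cv2.cvtColor(a,cv2.COLOR_BGR2GRAY)[128:164,198:218].astype(float)
    col=g[:,7:13].mean(1)-g[:,2:5].mean(1); t=col[3:27]*(col[3:27]>20)
    return (np.arange(131,155)*t).sum()/t.sum()*1.6, (t>20).sum()
print(f(w2),f(n))
m=optics.camera_model("wrist");H=np.linalg.inv(m['hand_eye'])
for z in(.010,.006):
    c=H@[.030,0,z,1];print(z,m['cy']+m['fy']*c[1]/c[2])
```

```text
(np.float64(231.20843073385706), np.int64(18)) (np.float64(231.4421337456514), np.int64(18))
0.01 230.79977306814854
0.006 233.29183813252124
```

>>> move_arm --increments '[{"tx": 0, "ty": 0, "tz": -0.003, "rx": 0, "ry": 0, "rz": 0}, {"tx": 0, "ty": 0, "tz": -0.005, "rx": 0, "ry": 0, "rz": 0}, {"tx": 0, "ty": 0, "tz": -0.005, "rx": 0, "ry": 0, "rz": 0}, {"tx": 0, "ty": 0, "tz": -0.005, "rx": 0, "ry": 0, "rz": 0}]'

```text
time_s: 7.35
eef_pos: [0.5281, -0.0762, 0.0968]
tcp_rot: [3.137, 0.002, 1.419]
contact_force: [-4.5, -6.3, 34.0]
finger_gap: 0.0109
gripper_force: 68.6
```

The rib shifted by only 0.2 px, where slipping would give about 2.5 px. The cover moved with the fingers and is seated at its stop, held with about 34 N.

```bash
python3 -c "
from rig import manip;print(manip.job_done())"
```

```text
the job is handed in; nothing more can be done
None
```

I slid the cover shut against its stop, turned the fastener in line with the ribs and pressed the cover down on the seal. I handed the job in at about 7.4 s with the arm still holding it down at about 34 N; the judge's result was not shown.

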